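# Unlock the kickstand test rig, flip the kickstand down and hold the frame upright

## Task

On the kickstand test rig, first turn the red locking knob clockwise until it clicks past its detent and its tongue is off the frame, then flip the orange kickstand down over centre so that it snaps all the way down while the frame still leans on its rest, and then bring the blue frame upright and hold it there with the gripper, because it tips back if let go. Finish while still holding the frame upright and still; leave the things lying around the rig where they are.

Things in the scene. Friction and masses are not known exactly. Their poses are not given: they have to be found in the camera images.
- rig: The fixed rig on the bench: dark steel base plate 230 x 380 x 12 mm with everything mounted on it. Origin on the bench surface directly under the middle of the hub. It may be turned about the vertical. Its x axis points horizontally away from the robot side to the rest post (the frame leans towards +x); its y axis runs along the hub axle, with the kickstand end at +y and the red knob at -y; z is up.
- hub (a point): Middle of the hub axle about which the frame tips, 90 mm above the bench; the axle runs along the rig's y axis.
- frame: The blue bicycle frame stub (0.6 to 1 kg): a hub barrel, two 16 mm upright stays 80 mm apart and a horizontal top tube of 26 mm diameter and 140 mm length that runs along y. Origin at the middle of the hub axle. Its z axis runs from the hub to the middle of the top tube, so it is vertical when the frame is upright; its y axis is the rig's y axis. It carries the kickstand.
- tube (a point): Centre of the frame's top tube (26 mm diameter, 140 mm long, along y, round, free all round and above; the rest post behind it ends about 60 mm below the leaning tube), 160 mm from the hub axle. Same axes as the frame.
- lean (a joint): Tip of the frame about the hub axle, rad: 0 = upright, 0.5 = leaning on its rest (towards the rig's +x), negative = past upright, stop at -0.3. Top tube centre = hub + 160 mm x (sin(lean) along rig x, cos(lean) up). Its weight and a spring in the hub always pull it back to the rest; 3 to 6 N at the top tube hold it anywhere. It cannot be raised while the knob's tongue lies over its lug.
- knob_grip (a point): Middle of the red grip bar on the locking knob, on the knob's vertical axis, 144 mm above the bench; the bar is 14 mm thick, 46 mm long along this point's own y axis and 32 mm high (16 mm above and below this point). Turns with the knob. A 38 mm black disc lies 10 mm below the bar; under it a steel tongue points along this point's +y.
- turn (a joint): Turn of the locking knob, rad, clockwise seen from above: 0 = locked (tongue over the frame's lug), spring-ball detent between about 0.3 and 0.9 (up to about 0.25 N m), beyond it free: stays where it is left, stop at 1.3.
- kick_pivot (a point): Pivot of the kickstand on the frame, with the frame's axes (moves with the frame). The kickstand turns about the frame's x axis through this point, 55 mm in front of the frame's plane (frame -x), 30 mm to +y and 60 mm from the hub axle along frame z.
- kick_push (a point): Point on the centre line of the orange kickstand leg, 100 mm from its pivot, 25 mm short of its rubber-footed free end: a good place to push it down. The leg is a round bar of 14 mm diameter (foot 20 mm).
- flip (a joint): Turn of the kickstand, rad: 0 = folded, pointing along the frame's +y and 0.436 rad (25 degrees) up from it; grows as the leg swings down, in the plane of frame y and z; 1.83 = fully down, at its stop. A spring holds it folded (up to 5 N at the push point) until about 0.55, past which it snaps down to the stop by itself.
- weight: Bystander: brass calibration weight 56 mm wide, 70 mm high, origin under its centre.
- oil: Bystander: small white oil bottle, 48 mm wide, 110 mm high, origin under its centre.
- wrench: Bystander: steel wrench 180 mm long lying flat, origin at its middle underneath.
- tray: Bystander: blue specimen tray 120 x 90 x 30 mm, origin under its centre.

How it is judged:
On the way, in this order (a step that is already met when the one before it is completed fails the run):
1. the locking knob is clicked past its detent, with the frame still on its rest (value of joint turn above 0.95 rad and value of joint lean above 0.4 rad), for 0.2 s.
2. the kickstand has snapped all the way down, with the frame still on its rest (value of joint flip above 1.7 rad and value of joint lean above 0.4 rad), for 0.2 s.
3. the frame is upright and held by the fingers (value of joint lean between -0.09 and 0.09 rad and contact force between the fingers and frame above 1 N), for 0.3 s.
At the end, for the whole second after the job is handed in: The knob stays past its detent (turn above 0.95), the kickstand is fully down (flip above 1.7), the frame is upright within 0.09 rad (5 degrees) and still, held by the fingers with more than 1 N, and the bystanders are within 30 mm of where they were (all of step 3 and value of joint turn above 0.95 rad and value of joint flip above 1.7 rad and velocity of joint lean between -0.05 and 0.05 rad/s and distance of each of weight, oil, wrench, tray from where it was at the start of the episode below 0.03 m); the arm keeps its last pose, push and grip.
It fails at once if a bystander is knocked away from its place (distance of any of weight, oil, wrench, tray from where it was at the start of the episode above 0.03 m).
It also fails if it takes over 58 s, if anything falls off the work surface, if the arm or the gripper's body presses on something with over 40 N, if the wrist force passes 120 N, or if a joint passes its speed limit or range.

## Robot

A 6-joint arm with a two-finger parallel gripper is mounted at the origin on the work surface. World frame = base frame: x ahead of the robot, y to its left, z up, the work surface at z = 0. Lengths are in m, angles in rad, forces in N, time in s.
With the tool pointing down it reaches from about 0.375 to 0.9 m from the base axis. Payload 3.1 kg.
Tool frame: the origin (TCP) lies between the finger pads; the fingertips stand 22 mm ahead of it and the grasp point (between the pads) lies 3 mm ahead of it; z points along the fingers, y is the line along which they close (so a half turn about z gives the same grasp; the last joint's range is limited). The gripper opens to 87 mm and grips with 3 to 60 N. Pads are 19 mm wide; open, the fingers measure 117 mm over their backs; the gripper's body (75 mm by 190 mm) begins 51 mm behind the grasp point.
Start: joints at [-1.377, 0.527, 1.433, -0, 1.181, -0.178], TCP at [0.227, -0.582, 0.245] pointing down, gripper open.
Joint ranges: [-3.08, 3.08], [-0.75, 2.2], [0.22, 2.44], [-1.43, 4.57], [0, 2.65], [-2.85, 2.85]. Speed limits (rad/s): [2.79, 2.79, 3.14, 3.14, 3.14, 3.14].

## Interface

Orientations are given as a unit quaternion [x, y, z, w].
In Python, from rig import robot gives the robot as it stands.
- The arm moves only by the tool move_arm, never from a script. Its argument "series" is text: rows parted by semicolons, each of 6 numbers parted by spaces: the shift along the tool's x, y, z in mm, then the turn, a rotation vector about the tool's x, y, z in degrees. In form: dx dy dz ax ay az; .... A call has 1 to 8 rows; each row is the pose to reach, as a shift and turn from the pose commanded when the call began, along the tool's axes at that moment; what a row does not reach only later rows make up. A row lasts 1/12 s, in which the tool goes at most 41.7 mm and 7.16 degrees, less where a joint would pass 70% of its speed; a pose out of reach is approached as far as the arm can. A call with a gripper value outside its range is refused whole. "jaw" is the opening, from 0 (shut) to 1 (fully open), set as the call begins (left out, the last holds). The fingers move at their own pace and stop on an object; "newtons" is the grip in N (left out, the last holds). Time passes only in rows, so rows that repeat a pose let the fingers close. It gives the time, the measured TCP pose, the force, the opening and the grip force at its end, in the units of the state.
- robot.get_obs(): the state, without advancing time (a new reading comes with each control period).
- robot.camera(name): name is "scene" or "top" or "wrist"; returns a dict with "img" (480x640x3 uint8, red, green, blue), "mtx" (3x3 intrinsics, pixels), "world_to_cam" (4x4, takes a point from world to camera coordinates). Camera axes: x right, y down, z forward; pixel columns grow to the right and rows downward; lengths in m; the calibration is good to about 2 mm. A picture is of the moment at which its call begins. There is no depth.
- robot.hand_in(): hands the job in; it is judged then, once.
Trained networks look in a picture, given as the dict that the camera call returned (one of the last four; its "shot" number tells which), for a name from the list of things; names that differ only in an ending like _2 or _b are one class to them, and where a whole thing is asked for, a point or a joint stands for the part that bears it (a point fixed in the world has none). Each returns a list of dicts, best first, with "p" (0 to 1); they miss things now and then, are a little off and sometimes report something else, mostly with a low value. They report only what shows in the picture. A call takes as long as a camera call.
- robot.search_frame(picture, thing): "xyz" ([x, y, z] in m, in world coordinates, good to about 4 mm: the middle of the surface that is visible of it).
- robot.tip_of(picture, thing): "xyz" ([x, y, z] in m, in world coordinates, good to about 4 mm: a listed point, or the origin of a listed thing).
The state is a dict: "time": time; "q": joint angles; "joint_velocities": joint speeds; "joint_torque": joint torques, N m; "position": TCP position; "tool_rot": TCP orientation; "ft_force": force on the tool from outside, world axes, zero at the start; "moment": the same for the moment, N m; "grip_width": finger opening in m; "grip_force": force on a finger pad.
Only numpy, scipy, OpenCV 4.12 (cv2) and the standard library are available. Lean on these libraries where they do the work, as an engineer would, in place of code of your own. Each camera call takes 0.05 s, during which the arm holds its last target. There are 200 camera calls.

## Working session

There is one attempt and no reset: what is moved stays moved. The work goes in short steps, Python scripts to look and compute and a tool call to move; the robot and the scene stay as the last step left them, time stands still between calls to the robot, and variables do not carry over. Pictures are saved under pics/ and viewed, at most 10 in all, crops included, and the job is handed in when it is done.

Besides the shell and the picture viewer there is one more tool, called as name(argument=value, ...), one argument or row to a line, values as JSON. move_arm: Moves the arm, as the interface text tells. Its arguments: {"type":"object","properties":{"series":{"type":"string"},"jaw":{"type":"number"},"newtons":{"type":"number"}},"required":["series"]}

```bash
mkdir -p pics; cat > h.py <<'E'
import numpy as np, cv2
from scipy.spatial.transform import Rotation as R
from rig import robot
np.set_printoptions(precision=4,suppress=True)
def save(c,n): cv2.imwrite('pics/'+n+'.png',c['img'][:,:,::-1])
def px(c,P):
    q=c['world_to_cam']@np.r_[P,1]; u=c['mtx']@q[:3]; return u[:2]/u[2]
E
python3 - <<'E'
from h import *
for n in ['scene','top']:
    c=robot.camera(n); save(c,n+'0')
    for t in ['hub','tube','knob_grip','kick_pivot','kick_push','rig','weight','oil','wrench','tray']:
        for d in robot.tip_of(c,t)[:1]: print(n,t,np.array(d['xyz']),round(d['p'],2),px(c,d['xyz']).round())
o=robot.get_obs(); print(o['time'],o['position'],o['tool_rot'],R.from_quat(o['tool_rot']).as_matrix())
E
```

```text
scene hub [ 0.5313 -0.0371  0.088 ] 0.94 [313. 269.]
scene tube [ 0.6021 -0.0115  0.2298] 0.63 [344. 249.]
scene knob_grip [ 0.6471 -0.1717  0.1487] 0.82 [313. 327.]
scene kick_pivot [ 0.5022 -0.015   0.1717] 0.67 [309. 239.]
scene kick_push [0.4906 0.0772 0.2039] 0.78 [330. 205.]
scene rig [ 0.6372 -0.4299  0.0021] 0.63 [235. 431.]
scene weight [0.6654 0.4066 0.0043] 0.88 [446. 207.]
scene wrench [ 0.3924 -0.4421  0.0024] 0.98 [161. 366.]
scene tray [ 0.6375 -0.4346  0.0037] 0.97 [234. 433.]
top hub [ 0.5295 -0.0407  0.092 ] 0.57 [333. 256.]
top tube [ 0.603  -0.0117  0.228 ] 0.7 [322. 217.]
top knob_grip [ 0.6501 -0.1747  0.139 ] 0.64 [384. 208.]
top kick_pivot [ 0.5037 -0.0172  0.1709] 0.78 [324. 261.]
top kick_push [0.4977 0.076  0.2049] 0.65 [286. 262.]
top rig [ 0.532  -0.0368  0.004 ] 0.92 [331. 259.]
top weight [0.6647 0.4087 0.005 ] 0.59 [177. 214.]
top oil [0.4236 0.4086 0.0035] 0.69 [173. 297.]
top wrench [ 0.3933 -0.4437 -0.003 ] 0.8 [474. 308.]
top tray [ 0.6357 -0.4366 -0.0036] 0.7 [467. 225.]
1.1 [ 0.2271 -0.5823  0.2445] [ 0.9828  0.1848  0.     -0.    ] [[ 0.9317  0.3633  0.    ]
 [ 0.3633 -0.9317  0.    ]
 [ 0.     -0.     -1.    ]]
```

View pics/scene0.png

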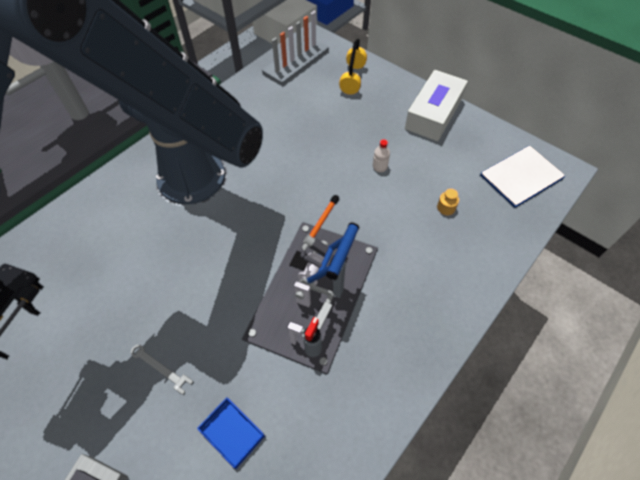

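View pics/top0.png

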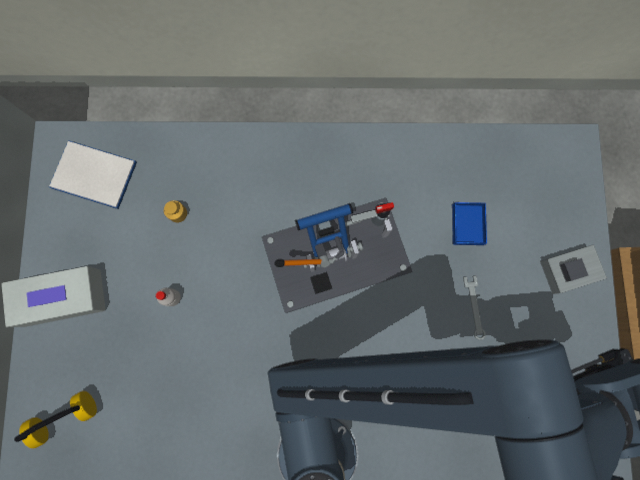

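The top view shows the rig yawed about 15°: knob at (384,208), tube from (297,224) to (355,208), kickstand from (279,263) to (320,262). The scene view agrees, and the bystanders are all clear of the rig. Next I'll fit the rig pose.

```bash
cat >> h.py <<'E'
from scipy.optimize import least_squares
L=.5
def fr(p,l): # frame coords -> rig coords
    return R.from_euler('y',l).apply(p)+[0,0,.09]
def rigpt(p,pose): return R.from_euler('z',pose[2]).apply(p)+[pose[0],pose[1],0]
def rel(pos,rot,p0=None,r0=None):
    """shift mm + rotvec deg in tool axes from current pose to target (Rotation rot)"""
    o=robot.get_obs(); p0=o['position'] if p0 is None else p0; r0=R.from_quat(o['tool_rot']) if r0 is None else r0
    return np.r_[r0.inv().apply(np.array(pos)-p0)*1e3,np.degrees((r0.inv()*rot).as_rotvec())].round(1)
def tool(y,z):
    y=np.array(y,float);z=np.array(z,float);y/=np.linalg.norm(y);z/=np.linalg.norm(z)
    return R.from_matrix(np.c_[np.cross(y,z),y,z])
E
python3 - <<'E'
from h import *
M={'hub':[0,0,0],'tube':[0,0,.16],'kick_pivot':[-.055,.03,.06],'kick_push':[-.055,.03+.0906,.06+.0423]}
obs=[];K=[]
for n in ['top','scene','top']:
    c=robot.camera(n)
    for t in M:
        for d in robot.tip_of(c,t)[:1]: obs.append((t,d['xyz']))
    for d in robot.tip_of(c,'knob_grip')[:1]: K.append(d['xyz'])
f=lambda x:np.concatenate([np.array(p)-rigpt(fr(M[t],.5),x) for t,p in obs])
s=least_squares(f,[.53,-.04,.27],loss='soft_l1',f_scale=.004); print(s.x,np.degrees(s.x[2])); print(s.fun.reshape(-1,3)*1e3)
print(np.array(K)); k=np.median(K,0); print('knob in rig',R.from_euler('z',-s.x[2]).apply(k-[s.x[0],s.x[1],0]))
E
```

```text
[ 0.5312 -0.0377  0.3289] 18.842005664716996
[[  -1.0906   -3.4222   -2.1   ]
 [  -1.9881   -0.8958    0.3868]
 [   0.7547   -0.6164    4.5766]
 [ -70.3781  333.6891 -203.8451]
 [   2.1094    2.7778   -1.4   ]
 [  -0.4881    0.6042   -1.3132]
 [  -2.0453   -0.3164    4.2766]
 [  -0.6781    0.7891   -0.5451]
 [   1.5094   -0.2222   -1.9   ]
 [   0.7119   -1.7958   -2.7132]
 [   3.3547   -1.0164    0.5766]
 [   3.2219   -0.4109   -2.4451]]
[[ 0.6467 -0.1751  0.1398]
 [ 0.6489 -0.1722  0.1465]
 [ 0.6453 -0.1743  0.1394]]
knob in rig [ 0.0652 -0.1666  0.1398]
```

```bash
cat >> h.py <<'E'
POSE=np.array([.5312,-.0377,.327])
Rz=R.from_euler('z',POSE[2])
def knobtool(a=0,tilt=20): # a = clockwise turn
    r=Rz*R.from_euler('z',-a)
    return tool(r.apply([1,0,0]),r.apply([0,np.sin(np.radians(tilt)),-np.cos(np.radians(tilt))]))
E
python3 - <<'E'
from h import *
t=knobtool(); k=np.array([.647,-.1735,.146])+Rz.apply([0,-.006,0])
z=t.apply([0,0,1]); tcp=k-.003*z
print(rel(tcp-.11*z,t))
E
```

```text
[ 537.8 -183.7   -7.6   15.2   15.9  -86.5]
```

move_arm(
  series="40 -14 -5 0 0 -6; 80 -27 -10 1 1 -13; 120 -41 -15 2 2 -20; 160 -55 -20 3 3 -27; 200 -68 -20 4 4 -34; 240 -82 -20 6 6 -41; 280 -96 -20 7 7 -48; 310 -106 -20 8 8 -54",
  jaw=0.6,
)

```text
time: 2.67
position: [0.479, -0.3691, 0.2648]
tool_rot: [0.785, 0.612, 0.054, -0.079]
ft_force: [0.4, -0.6, 1.0]
grip_width: 0.0531
grip_force: 0.0
```

```bash
python3 - <<'E'
from h import *
t=knobtool(); k=np.array([.647,-.1735,.146])+Rz.apply([0,-.006,0])
z=t.apply([0,0,1]); tcp=k-.003*z
print(rel(tcp-.11*z,t)); print(robot.get_obs()['q'])
E
```

```text
[188.6 140.8  39.4   5.5   8.3 -32.3]
[-0.894   0.5348  1.3725  0.1121  1.3921 -0.6753]
```

move_arm(
  series="30 22 6 1 1 -5; 60 45 12 2 3 -11; 90 67 18 3 4 -17; 120 90 24 4 5 -23; 150 112 30 5 7 -28; 189 141 39 5.5 8.3 -32.3; 189 141 39 5.5 8.3 -32.3; 189 141 39 5.5 8.3 -32.3",
)

```text
time: 3.33
position: [0.6627, -0.2155, 0.2508]
tool_rot: [0.575, 0.8, 0.1, -0.141]
ft_force: [-0.5, 1.1, 0.1]
grip_width: 0.0522
grip_force: 0.0
```

```bash
python3 - <<'E'
from h import *
t=knobtool(); k=np.array([.647,-.1735,.146])+Rz.apply([0,-.006,0])
z=t.apply([0,0,1]); tcp=k-.003*z
print(rel(tcp-.11*z,t)); print(robot.get_obs()['q'])
c=robot.camera('wrist'); save(c,'w1')
print([ (d['xyz'],d['p']) for d in robot.tip_of(c,'knob_grip')])
print(px(c,[.647,-.1735,.16]),px(c,np.array([.647,-.1735,.16])+Rz.apply([0,.023,0])),px(c,np.array([.647,-.1735,.16])-Rz.apply([0,.023,0])))
E
```

```text
[ 0.7 -1.4 -1.3 -0.1  0.  -0.2]
[-0.5632  0.7309  1.0544  0.2159  1.6311 -0.9044]
[([0.5297, -0.0379, 0.0888], 0.74), ([0.6476, -0.1726, 0.1436], 0.69)]
[311.0142 248.4961] [310.9016 209.3935] [311.1278 287.9769]
```

View pics/w1.png

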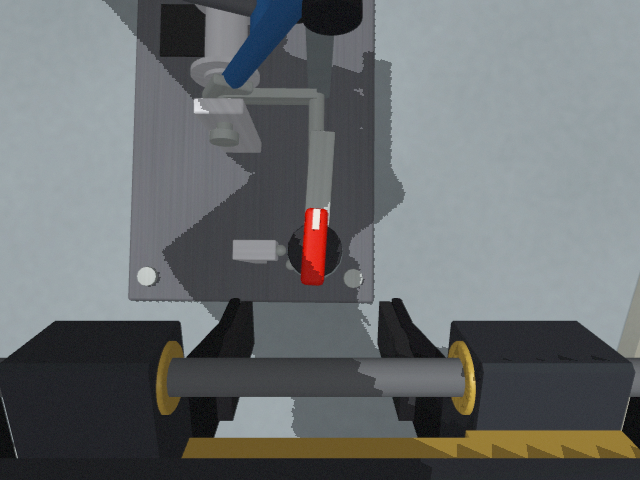

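The wrist view shows the red bar centred at (314,247), running from (316,208) to (313,285). That is within 2 mm of the fit, so I'll descend and grip.

move_arm(
  series="0 0 35 0 0 0; 0 0 70 0 0 0; 0 0 95 0 0 0; 0 0 108 0 0 0; 0 0 108 0 0 0",
)

```text
time: 3.85
position: [0.6455, -0.1833, 0.1476]
tool_rot: [0.577, 0.797, 0.1, -0.145]
ft_force: [-0.9, 0.1, 0.5]
grip_width: 0.0521
grip_force: 0.0
```

move_arm(
  series="0 0 0 0 0 0; 0 0 0 0 0 0; 0 0 0 0 0 0; 0 0 0 0 0 0; 0 0 0 0 0 0; 0 0 0 0 0 0",
  jaw=0,
  newtons=35,
)

```text
time: 4.35
position: [0.6495, -0.1839, 0.1513]
tool_rot: [0.577, 0.799, 0.1, -0.14]
ft_force: [-0.2, 0.8, -0.1]
grip_width: 0.0196
grip_force: 0.0
```

```bash
python3 - <<'E'
from h import *
o=robot.get_obs(); r0=R.from_quat(o['tool_rot']); p0=o['position']
k=np.array([.648,-.173,0])
for a in np.radians([7,14,21,28,35,42,49,56,62,66]):
    w=R.from_euler('z',-a); k3=np.r_[k[:2],p0[2]]
    print(round(np.degrees(a)),rel(k3+w.apply(p0-k3),w*r0))
print(o['ft_force'],o['moment'],o['grip_width'],o['q'])
E
```

```text
7 [ 0.3 -1.3  0.1 -2.4  0.   6.6]
14 [ 0.8 -2.6  0.3 -4.8  0.  13.2]
21 [ 1.3 -3.8  0.5 -7.1  0.  19.8]
28 [ 2.1 -4.9  0.8 -9.5  0.  26.3]
35 [  2.9  -5.9   1.1 -11.9   0.   32.9]
42 [  3.9  -6.8   1.4 -14.3   0.   39.5]
49 [  4.9  -7.5   1.8 -16.6   0.1  46.1]
56 [  6.   -8.1   2.2 -19.    0.1  52.7]
62 [  7.1  -8.5   2.6 -21.1   0.1  58.3]
66 [  7.8  -8.7   2.8 -22.4   0.1  62.1]
[-0.1686  0.8221 -0.1298] [-0.1406 -0.1861 -0.0044] 0.019640286931343214 [-0.5364  0.7924  1.2154  0.2267  1.4052 -0.9248]
```

Not closed yet; let the fingers finish.

move_arm(
  series="0 0 0 0 0 0; 0 0 0 0 0 0; 0 0 0 0 0 0",
)

```text
time: 4.6
position: [0.6506, -0.1833, 0.1511]
tool_rot: [0.577, 0.799, 0.101, -0.139]
ft_force: [3.2, 0.7, 0.5]
grip_width: 0.0137
grip_force: 35.0
```

move_arm(
  series="0.3 -1.3 0.1 -2.4 0 6.6; 0.8 -2.6 0.3 -4.8 0 13.2; 1.3 -3.8 0.5 -7.1 0 19.8; 2.1 -4.9 0.8 -9.5 0 26.3; 2.9 -5.9 1.1 -11.9 0 32.9; 3.9 -6.8 1.4 -14.3 0 39.5; 4.9 -7.5 1.8 -16.6 0.1 46.1; 4.9 -7.5 1.8 -16.6 0.1 46.1",
)

```text
time: 5.27
position: [0.6425, -0.1822, 0.1512]
tool_rot: [0.857, 0.485, 0.151, -0.083]
ft_force: [8.1, -0.0, -3.5]
grip_width: 0.014
grip_force: 35.0
```

```bash
python3 - <<'E'
from h import *
o=robot.get_obs(); r0=R.from_quat(o['tool_rot']); p0=o['position']
y=r0.apply([0,1,0]); print('angle',np.degrees(POSE[2]-np.arctan2(y[1],y[0])),o['ft_force'],o['moment'],o['q'])
k=np.array([.649,-.173,0])
for a in np.radians([6,12,16,18]):
    w=R.from_euler('z',-a); k3=np.r_[k[:2],p0[2]]
    print(round(np.degrees(a)),rel(k3+w.apply(p0-k3),w*r0))
E
```

```text
angle 49.78314408172875 [ 8.1417 -0.0359 -3.4671] [-0.4721 -0.9403 -0.5544] [-0.5919  0.6891  1.4625  0.4043  1.042  -0.2659]
6 [ 0.1 -1.2  0.  -2.  -0.   5.6]
12 [ 0.4 -2.3  0.1 -4.1 -0.  11.3]
16 [ 0.6 -3.1  0.2 -5.4 -0.1 15. ]
18 [ 0.8 -3.4  0.3 -6.1 -0.1 16.9]
```

move_arm(
  series="0.1 -1.2 0 -2 0 5.6; 0.4 -2.3 0.1 -4.1 0 11.3; 0.6 -3.1 0.2 -5.4 -0.1 15; 0.6 -3.1 0.2 -5.4 -0.1 15; 0.6 -3.1 0.2 -5.4 -0.1 15; 0.6 -3.1 0.2 -5.4 -0.1 15",
)

```text
time: 5.77
position: [0.6405, -0.1806, 0.1511]
tool_rot: [0.916, 0.364, 0.16, -0.062]
ft_force: [7.1, -1.8, -2.7]
grip_width: 0.014
grip_force: 35.0
```

```bash
python3 - <<'E'
from h import *
o=robot.get_obs(); y=R.from_quat(o['tool_rot']).apply([0,1,0]); print('angle',np.degrees(POSE[2]-np.arctan2(y[1],y[0])),o['ft_force'],o['moment'],o['grip_width'])
c=robot.camera('top'); save(c,'t2')
cv2.imwrite('pics/t2c.png',cv2.resize(c['img'][130:330,230:480,::-1],None,fx=3,fy=3))
E
```

```text
angle 65.42462959328125 [ 7.1295 -1.7614 -2.7324] [-0.3972 -0.8597 -0.3918] 0.013998040795712229
```

View pics/t2c.png

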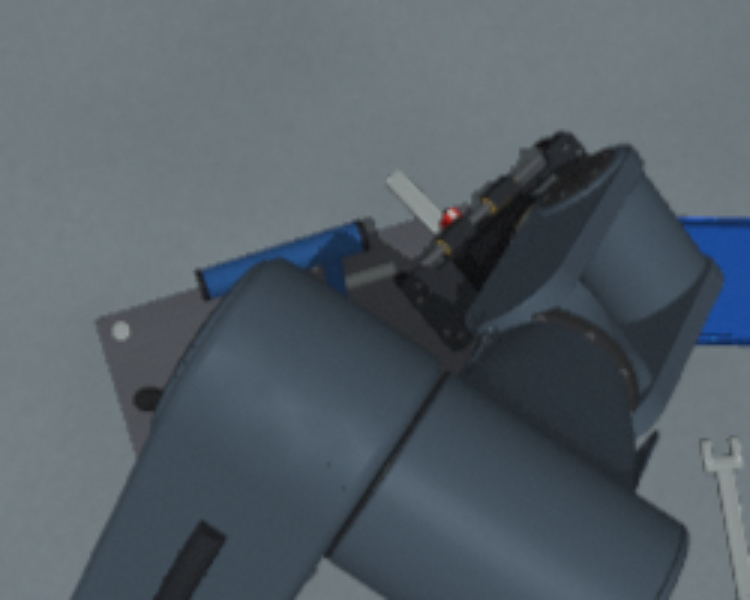

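The tongue now runs from (450,235) to (390,180) in the crop, about 61–65° clockwise and clear of the frame. I'll release and back out.

move_arm(
  series="0 0 0 0 0 0; 0 0 0 0 0 0; 0 0 0 0 0 0; 0 0 -30 0 0 0; 0 0 -70 0 0 0; 0 0 -110 0 0 0; 0 0 -150 0 0 0; 0 0 -190 0 0 0",
  jaw=0.5,
)

```text
time: 6.48
position: [0.5902, -0.223, 0.3304]
tool_rot: [0.915, 0.364, 0.157, -0.066]
ft_force: [1.1, -0.1, 0.2]
grip_width: 0.0431
grip_force: 0.0
```

```bash
cat >> h.py <<'E'
def frametool(l): return tool(Rz.apply(R.from_euler('y',l).apply([1,0,0])),Rz.apply(R.from_euler('y',l).apply([0,0,-1])))
def fpos(p,l): return rigpt(fr(np.array(p),l),POSE)
E
python3 - <<'E'
from h import *
t=frametool(.5)
print(rel(fpos([-.055,.126,.16+.022],.5),t), fpos([-.055,.126,.182],.5))
print(rel([.56,-.03,.36],t))
print(robot.get_obs()['q'],robot.get_obs()['grip_width'])
c=robot.camera('top');save(c,'t3')
cv2.imwrite('pics/t3c.png',cv2.resize(c['img'][130:330,230:480,::-1],None,fx=3,fy=3))
E
```

```text
[ 143.9 -272.8  110.9   36.1  -33.7  -59.3] [0.5277 0.0941 0.2761]
[ 114.  -161.    10.4   36.1  -33.7  -59.3]
[-0.6936  0.4194  1.4197  0.3562  1.2848  0.0212] 0.04309004387739529
```

View pics/t3c.png

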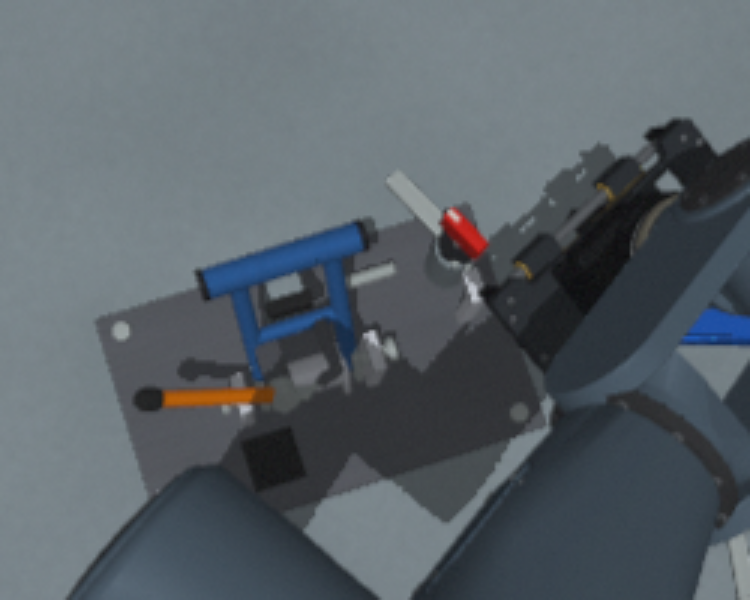

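The knob stayed turned: tongue at (390,180), bar at (462,232). Next I'll go over the tube to the kickstand with the fingers closed.

move_arm(
  series="14 -20 0 3 -3 -5; 28 -40 0 6 -6 -10; 42 -60 0 9 -9 -15; 56 -80 0 12 -12 -20; 70 -100 0 15 -15 -26; 84 -120 2 18 -18 -31; 98 -140 5 21 -21 -36; 114 -161 10 24 -23 -41",
  jaw=0,
  newtons=20,
)

```text
time: 7.2
position: [0.5609, -0.0295, 0.3591]
tool_rot: [0.71, 0.688, -0.089, -0.118]
ft_force: [0.7, 0.5, -0.1]
grip_width: 0.0027
grip_force: 0.0
```

```bash
python3 - <<'E'
from h import *
print(rel(fpos([-.055,.126,.162+.022],.5),frametool(.5)),robot.get_obs()['q'])
E
```

```text
[119.6 -10.4  92.8  12.  -10.  -18.4] [-0.2393  0.4649  1.2513 -0.0238  1.7215 -0.2083]
```

move_arm(
  series="30 -3 0 3 -3 -5; 60 -6 10 6 -5 -9; 90 -8 25 9 -8 -14; 120 -10 45 12 -10 -18; 120 -10 70 12 -10 -18.4; 120 -10 93 12 -10 -18.4; 120 -10 93 12 -10 -18.4; 120 -10 93 12 -10 -18.4",
)

```text
time: 7.87
position: [0.5293, 0.0942, 0.2768]
tool_rot: [0.566, 0.786, -0.201, -0.145]
ft_force: [0.8, 0.1, 0.3]
grip_width: 0.0004
grip_force: 0.0
```

```bash
python3 - <<'E'
from h import *
print(rel(fpos([-.055,.126,.162+.022],.5),frametool(.5)),robot.get_obs()['q'])
c=robot.camera('wrist');save(c,'w4')
print([(np.array(d['xyz']),d['p']) for d in robot.tip_of(c,'kick_push')])
print('model',fpos([-.055,.1206,.1023],.5),px(c,fpos([-.055,.1206,.1023],.5)), 'tip aims at',px(c,fpos([-.055,.126,.116],.5)))
E
```

```text
[ 0.4 -1.1 -0.6 -0.  -0.2 -0.2] [ 0.0394  0.596   1.3063 -0.1348  1.7217 -0.2708]
[(array([0.4887, 0.0775, 0.2036]), 0.76)]
model [0.4932 0.0768 0.2061] [310.6444 287.2597] tip aims at [310.277  287.2813]
```

View pics/w4.png

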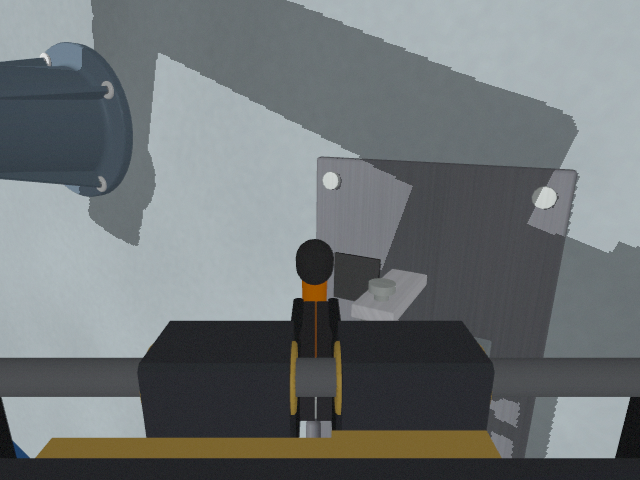

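The leg's foot is at (314,262), right under the closed fingers and in line with them. Now I'll push down along the tool axis.

move_arm(
  series="0 0 30 0 0 0; 0 0 44 0 0 0; 0 0 54 0 0 0; 0 0 64 0 0 0; 0 0 74 0 0 0; 0 0 84 0 0 0; 0 0 94 0 0 0; 0 0 104 0 0 0",
)

```text
time: 8.63
position: [0.4837, 0.079, 0.1856]
tool_rot: [0.567, 0.787, -0.198, -0.144]
ft_force: [1.2, 2.3, 1.9]
grip_width: 0.0006
grip_force: 1.3
```

move_arm(
  series="0 0 10 0 0 0; 0 0 18 0 0 0; 0 0 18 0 0 0; 0 0 18 0 0 0",
)

```text
time: 8.97
position: [0.4747, 0.0756, 0.1695]
tool_rot: [0.567, 0.786, -0.2, -0.145]
ft_force: [0.3, 0.3, 0.5]
grip_width: 0.0006
grip_force: 0.0
```

```bash
python3 - <<'E'
from h import *
c=robot.camera('scene');cv2.imwrite('pics/s5c.png',cv2.resize(c['img'][170:390,220:420,::-1],None,fx=2.7,fy=2.7))
for t in ['kick_push','tube','kick_pivot']: print(t,[(np.array(d['xyz']),d['p']) for d in robot.tip_of(c,t)])
E
```

```text
kick_push [(array([0.4431, 0.032 , 0.0996]), 0.63)]
tube [(array([ 0.6018, -0.0091,  0.2273]), 0.93), (array([0.6613, 0.4098, 0.001 ]), 0.46)]
kick_pivot [(array([ 0.3914, -0.4453,  0.0017]), 0.68), (array([ 0.5013, -0.0154,  0.1689]), 0.66)]
```

View pics/s5c.png

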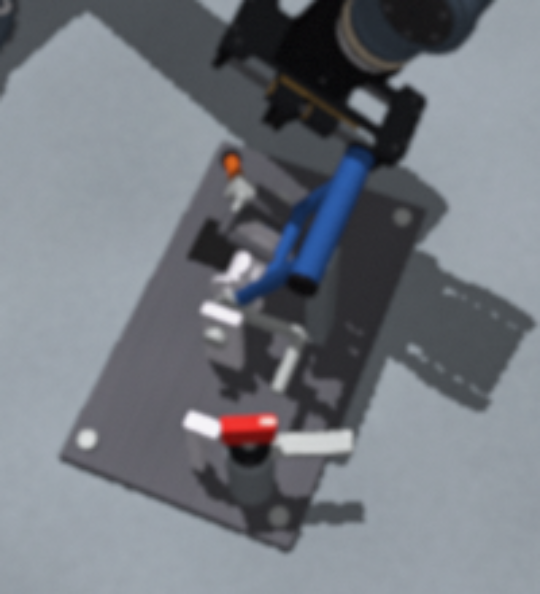

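The kickstand leg is no longer sticking out (only an orange stub at (232,162)), the tube is still leaning, and the tongue is clear at (315,440). I'll retreat above the tube and check the flip again from there.

```bash
python3 - <<'E'
from h import *
print(rel(fpos([0,0,.163+.09],.5),frametool(.5)))
E
```

```text
[-124.6   54.  -190.     0.3   -0.1   -0.3]
```

move_arm(
  series="0 0 -40 0 0 0; 0 0 -80 0 0 0; 0 0 -120 0 0 0; 0 0 -160 0 0 0; -25 10 -190 0 0 0; -60 26 -190 0 0 0; -95 41 -190 0 0 0; -125 54 -190 0 0 0",
  jaw=0.8,
)

```text
time: 9.83
position: [0.6475, -0.0006, 0.3124]
tool_rot: [0.567, 0.787, -0.198, -0.142]
ft_force: [0.1, 0.1, 0.7]
grip_width: 0.0457
grip_force: 0.0
```

```bash
python3 - <<'E'
from h import *
for n in ['scene','top']:
  c=robot.camera(n)
  for t in ['kick_push','tube','knob_grip']: print(t,[(np.array(d['xyz']),d['p']) for d in robot.tip_of(c,t)[:2]])
  print([px(c,fpos([-.055,.03+.1*np.cos(.436-f),.06+.1*np.sin(.436-f)],.5)).round() for f in (1.3,1.83)])
  save(c,'6'+n)
c=robot.camera('wrist');save(c,'w6')
print(px(c,fpos([0,0,.16],.5)),[(np.array(d['xyz']),d['p']) for d in robot.tip_of(c,'tube')])
print(rel(fpos([0,0,.163],.5),frametool(.5)),robot.get_obs()['grip_width'])
i=np.hstack([cv2.resize(cv2.imread('pics/6scene.png')[170:340,260:400],None,fx=3,fy=3)[:480],cv2.resize(cv2.imread('pics/w6.png'),(380,285))[[*range(285)]+[0]*195]])
cv2.imwrite('pics/m6.png',i)
E
```

```text
kick_push [(array([ 0.4509, -0.0144,  0.081 ]), 0.72)]
tube [(array([ 0.5994, -0.0145,  0.2296]), 0.95)]
knob_grip [(array([ 0.6463, -0.1739,  0.1434]), 0.72)]
[array([307., 229.]), array([296., 247.])]
kick_push [(array([ 0.452 , -0.011 ,  0.0789]), 0.73), (array([ 0.6334, -0.4369,  0.0009]), 0.4)]
tube [(array([ 0.6064, -0.0131,  0.23  ]), 0.94)]
knob_grip [(array([ 0.6467, -0.1748,  0.1384]), 0.67)]
[array([305., 286.]), array([323., 285.])]
[312.8146 273.0956] [(array([ 0.5305, -0.0375,  0.0012]), 0.73), (array([ 0.6034, -0.0173,  0.2302]), 0.71)]
[-1.1  0.  90.2  0.3 -0.1 -0.2] 0.06927163366891263
```

View pics/m6.png

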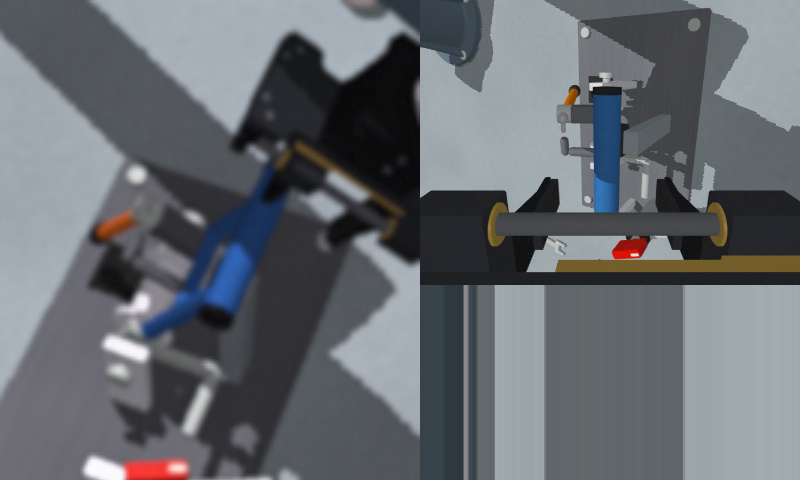

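The kick_push point now matches flip = 1.83, the leg hangs down at (115,228), and the tube sits midway between the open fingers. I'll descend and grip.

move_arm(
  series="-1 0 35 0 0 0; -1 0 65 0 0 0; -1 0 84 0 0 0; -1 0 90 0 0 0; -1 0 90 0 0 0",
)

```text
time: 10.75
position: [0.6042, -0.0131, 0.2317]
tool_rot: [0.566, 0.786, -0.2, -0.145]
ft_force: [-0.5, 0.2, -0.3]
grip_width: 0.0691
grip_force: 0.0
```

move_arm(
  series="0 0 0 0 0 0; 0 0 0 0 0 0; 0 0 0 0 0 0; 0 0 0 0 0 0; 0 0 0 0 0 0; 0 0 0 0 0 0; 0 0 0 0 0 0; 0 0 0 0 0 0",
  jaw=0,
  newtons=30,
)

```text
time: 11.42
position: [0.6048, -0.0138, 0.233]
tool_rot: [0.567, 0.786, -0.2, -0.144]
ft_force: [-2.1, -0.8, 2.4]
grip_width: 0.0252
grip_force: 30.0
```

```bash
python3 - <<'E'
from h import *
o=robot.get_obs(); r0=R.from_quat(o['tool_rot']); p0=o['position']
ax=Rz.apply([0,1,0]); h=np.array([POSE[0],POSE[1],.09])
print('frame pos',R.from_euler('y',-.5).apply(Rz.inv().apply(p0-h)))
for a in [.05,.1,.15,.2,.25,.3,.35,.4,.45,.5]:
    w=R.from_rotvec(-a*ax); print(a,rel(h+w.apply(p0-h),w*r0))
print(o['ft_force'],o['grip_width'],o['grip_force'])
E
```

```text
frame pos [-0.0007 -0.0011  0.1626]
0.05 [-0.  -8.1  0.2 -2.9  0.  -0. ]
0.1 [ -0.1 -16.2   0.9  -5.7   0.   -0. ]
0.15 [ -0.1 -24.3   1.9  -8.6   0.   -0. ]
0.2 [ -0.2 -32.3   3.3 -11.5   0.1  -0. ]
0.25 [ -0.2 -40.2   5.2 -14.3   0.1  -0. ]
0.3 [ -0.2 -48.    7.4 -17.2   0.1  -0.1]
0.35 [ -0.3 -55.7  10.  -20.1   0.1  -0.1]
0.4 [ -0.3 -63.3  13.  -22.9   0.1  -0.1]
0.45 [ -0.4 -70.7  16.4 -25.8   0.1  -0.1]
0.5 [ -0.4 -77.9  20.1 -28.6   0.1  -0.1]
[-2.1359 -0.7528  2.4253] 0.025178621854376 29.988676593638957
```

Gripped. Raising it along the arc.

move_arm(
  series="0 -8.1 0.2 -2.9 0 0; 0 -16.2 0.9 -5.7 0 0; 0 -24.3 1.9 -8.6 0 0; -0.2 -32.3 3.3 -11.5 0 0; -0.2 -40.2 5.2 -14.3 0 0; -0.2 -48 7.4 -17.2 0 0; -0.3 -55.7 10 -20 0 0; -0.3 -63.3 13 -22.9 0 0",
)

```text
time: 12.08
position: [0.5477, -0.0325, 0.252]
tool_rot: [0.584, 0.81, -0.036, -0.027]
ft_force: [1.9, 3.0, -0.2]
grip_width: 0.0253
grip_force: 30.0
```

```bash
python3 - <<'E'
from h import *
o=robot.get_obs(); r0=R.from_quat(o['tool_rot']); p0=o['position']
ax=Rz.apply([0,1,0]); h=np.array([POSE[0],POSE[1],.09])
v=Rz.inv().apply(p0-h); l=np.arctan2(v[0],v[2]); print(v,'lean',l,'tilt',Rz.inv().apply(r0.apply([0,0,-1])))
for f in [.5,.8,1]:
    w=R.from_rotvec(-f*l*ax); print(rel(h+w.apply(p0-h),w*r0))
E
```

```text
[ 0.0173 -0.0004  0.162 ] lean 0.10660562519488036 tilt [ 0.0898 -0.0016  0.996 ]
[-0.  -8.7  0.1 -3.1  0.  -0. ]
[ -0.1 -13.9   0.4  -4.9   0.   -0. ]
[ -0.1 -17.3   0.6  -6.1   0.   -0. ]
```

move_arm(
  series="0 -6 0.1 -2 0 0; 0 -11 0.3 -4 0 0; 0 -15 0.5 -5.3 0 0; 0 -17.3 0.6 -6 0 0; 0 -17.3 0.6 -6 0 0; 0 -17.3 0.6 -6 0 0; 0 -17.3 0.6 -6 0 0; 0 -17.3 0.6 -6 0 0",
)

```text
time: 12.75
position: [0.5316, -0.0378, 0.253]
tool_rot: [0.585, 0.811, 0.005, 0.002]
ft_force: [1.0, 6.3, 4.7]
grip_width: 0.0253
grip_force: 30.0
```

```bash
python3 - <<'E'
from h import *
o=robot.get_obs(); p0=o['position']; h=np.array([POSE[0],POSE[1],.09])
v=Rz.inv().apply(p0-h); print(v,'lean',np.arctan2(v[0],v[2]),o['ft_force'],o['grip_force'],o['grip_width'])
for n in ['scene','top']:
  c=robot.camera(n)
  for t in ['hub','tube','kick_push','kick_pivot','knob_grip','weight','oil','wrench','tray']: print(t,[(np.array(d['xyz']),d['p']) for d in robot.tip_of(c,t)[:1]])
  save(c,'7'+n)
print('model kick down',fpos([-.055,.0474,-.0385],0), 'pivot',fpos([-.055,.03,.06],0),'tube',fpos([0,0,.16],0))
cv2.imwrite('pics/m7.png',cv2.resize(cv2.imread('pics/7scene.png')[170:370,230:430],None,fx=2.9,fy=2.9))
E
```

```text
[ 0.0003 -0.0002  0.163 ] lean 0.0020660968902701214 [1.0485 6.2736 4.6664] 30.02020980231464 0.02528732484022516
hub [(array([ 0.5297, -0.0352,  0.0886]), 0.7)]
tube [(array([ 0.3937, -0.4449,  0.0011]), 0.61)]
kick_push []
kick_pivot [(array([ 0.4679, -0.0258,  0.1496]), 0.64)]
knob_grip [(array([ 0.6456, -0.1715,  0.1476]), 0.79)]
weight [(array([0.6631, 0.4068, 0.0013]), 0.86)]
oil [(array([ 0.4228,  0.4112, -0.0023]), 0.93)]
wrench [(array([ 0.3907, -0.4445,  0.0025]), 0.69)]
tray [(array([ 0.6362, -0.4341,  0.0013]), 0.87)]
hub []
tube [(array([ 0.5331, -0.0368,  0.2462]), 0.76)]
kick_push []
kick_pivot []
knob_grip [(array([ 0.6466, -0.1762,  0.1394]), 0.81)]
weight [(array([0.662 , 0.4081, 0.0011]), 0.96)]
oil [(array([0.4231, 0.4073, 0.0037]), 0.91)]
wrench [(array([ 0.3915, -0.4425, -0.0038]), 0.68)]
tray [(array([ 0.631 , -0.4368, -0.0009]), 0.91)]
model kick down [ 0.4639 -0.0105  0.0515] pivot [ 0.4695 -0.027   0.15  ] tube [ 0.5312 -0.0377  0.25  ]
```

View pics/m7.png

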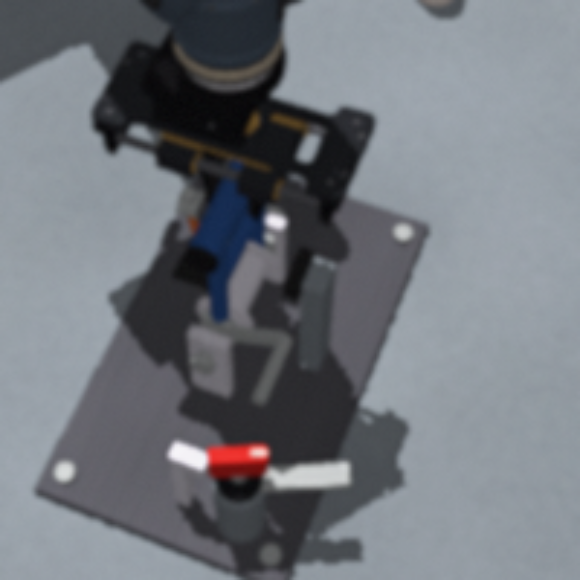

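The frame stands upright in the grip with the tube at (225,215), the knob tongue is still clear at (310,475), and the bystanders haven't moved. I'll let it settle, then hand in.

move_arm(
  series="0 0 0 0 0 0; 0 0 0 0 0 0; 0 0 0 0 0 0; 0 0 0 0 0 0; 0 0 0 0 0 0; 0 0 0 0 0 0",
)

```text
time: 14.25
position: [0.5317, -0.0378, 0.253]
tool_rot: [0.585, 0.811, 0.005, 0.002]
ft_force: [1.3, 5.9, 4.7]
grip_width: 0.0253
grip_force: 30.0
```

```bash
python3 -c "
from h import *
o=robot.get_obs();print(o['position'],o['grip_force'],abs(o['joint_velocities']).max() if hasattr(o['joint_velocities'],'max') else o['joint_velocities'])
print(robot.hand_in())"
```

```text
[ 0.5317 -0.0378  0.253 ] 30.021244380623102 0.0016146356161750581
the job is handed in; nothing more can be done
None
```

The job is handed in at about 14 s with no verdict returned: the knob is past its detent, the kickstand snapped down while the frame was still on its rest, the frame is upright (lean about 0.002 rad) in a 30 N grip, and the bystanders have not moved.

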